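# Offer the sweets: work the lever lid and ease it shut

### The job

Offer a guest a sweet: press down the lever plate of the sweets box (the low, wide lidded box, not the tall narrow tea caddy of the same ceramic) until its lid is fully open, and hold it open for at least two seconds. Then ease the lever back up under your fingers so that the lid closes completely without slamming, and leave it closed. Use only your fingertips on the lever; do not pick up or disturb anything else, and leave the caddy closed.

Things in the scene. Friction and masses are not known exactly. Their poses are not given: they have to be found in the camera images.
- sweets_box: Sweets box: low, wide, turquoise ceramic, 120 mm deep (x), 150 mm wide (y), 75 mm high, fixed on a wooden plinth 6 to 40 mm high, with a 10 mm lid (top face 86 mm above the box's underside) carrying a 26 mm knob. Origin: centre of the box's underside, on the plinth; its -x points out of its front, where the lever plate sticks out, roughly towards the robot.
- sweets_lever: Its lever: steel plate 92 mm wide, 6 mm thick, reaching 105 mm out from the box front. Origin on its level pivot (along box y), mid front face, 50 mm above box underside. At rest it slopes up outwards 0.2 rad; fully pressed it has turned 0.40 rad to its stop, sloping down 0.2 rad. Linked to the lid, which turns 2.75 times as far. No latch: lid weight pushes it up (5 to 10 N to press).
- sweets_press (a point): Press point: on the top face of the sweets box lever plate, on its middle line, 88 mm from the pivot, 17 mm from the outer edge. It moves with the plate: about 70 mm above the box's underside at rest, 35 mm when fully pressed, at nearly the same place seen from above.
- sweets_lid (a joint): Sweets box lid angle, rad: 0 shut, 1.10 fully open at its stop. Hinged along the rear top edge; its front edge rises and swings back, away from the lever plate. It slams if it turns shut faster than 1.5 rad/s in its last 0.3 rad.
- caddy_box: The tea caddy, to be left alone: a tall narrow box of the same turquoise ceramic, 95 mm deep by 100 mm wide and 130 mm high, fixed on a wooden plinth 6 to 40 mm high, with its own linked lid and an identical lever plate in front. Origin at the centre of its underside; -x points out of its front.
- caddy_lid (a joint): Lid angle of the tea caddy, rad: 0 shut, 1.10 open. It stays shut.
- tumbler: Clear glass tumbler standing upright, 68 mm across the rim and 95 mm high, origin at the centre of its underside. Bystander.
- spoon_a: Wooden spoon lying on the sideboard in the gap between the two boxes' lever plates, 200 mm long along its own x, 20 mm high. Bystander.
- spoon_b: Second wooden spoon, lying on the sideboard left of the boxes, 200 mm long along its own x, 20 mm high. Bystander.
- coasters: Stack of square cork coasters, 95 mm wide and 36 mm high, origin at the centre of its underside. Bystander.

How it is judged:
By the outcome, as a careful person would: the job done as asked, in the order asked, and still so for the second after the job is handed in, with the robot touching nothing.
It also fails if it takes over 40 s, if anything falls off the work surface, if the arm or the gripper's body presses on something with over 40 N, if the wrist force passes 120 N, or if a joint passes its speed limit or range.

### The arm

A 6-joint arm with a two-finger parallel gripper is mounted at the origin on the work surface. World frame = base frame: x ahead of the robot, y to its left, z up, the work surface at z = 0. Lengths are in m, angles in rad, forces in N, time in s.
With the tool pointing down it reaches from about 0.375 to 0.9 m from the base axis. Payload 3.1 kg.
Tool frame: the origin (TCP) lies at the centre of the arm's flange, where the gripper is bolted on; the fingertips stand 182 mm ahead of it and the grasp point (between the pads) lies 164 mm ahead of it; z points along the fingers, y is the line along which they close (so a half turn about z gives the same grasp; the last joint's range is limited). The gripper opens to 87 mm and grips with 3 to 60 N. Pads are 19 mm wide; open, the fingers measure 117 mm over their backs; the gripper's body (75 mm by 190 mm) begins 51 mm behind the grasp point.
Start: joints at [1.028, 0.527, 1.433, -0, 1.181, -0.178], TCP at [0.223, 0.584, 0.405] pointing down, gripper open.
Joint ranges: [-3.08, 3.08], [-0.75, 2.2], [0.22, 2.44], [-1.43, 4.57], [0, 2.65], [-2.85, 2.85]. Speed limits (rad/s): [2.79, 2.79, 3.14, 3.14, 3.14, 3.14].

### API

Orientations are given as a unit quaternion [x, y, z, w].
In Python, from rig import * gives the robot as it stands.
- The arm moves only by the tool move_arm, never from a script. Its argument "commands" is a list that holds one entry, the list of rows, each a list of 6 numbers: the shift along the tool's x, y, z in units of 40 mm (1.0 is 40 mm), then the turn, a rotation vector about the tool's x, y, z in rad. A call has 1 to 12 rows; each row is the pose to reach, as a shift and turn from the pose commanded when the call began, along the tool's axes at that moment; what a row does not reach only later rows make up. A row lasts 1/8 s, in which the tool goes at most 62.5 mm and 10.7 degrees, less where a joint would pass 70% of its speed; a pose out of reach is approached as far as the arm can. A call with a gripper value outside its range is refused whole. "claw" is the closure, from -1 (fully open) to 1 (shut), so that 0 is half open, set as the call begins (left out, the last holds). The fingers move at their own pace and stop on an object; "squeeze" is the grip in N (left out, the last holds). Time passes only in rows, so rows that repeat a pose let the fingers close. It gives the time, the measured TCP pose, the force, the opening and the grip force at its end, in the units of the state.
- get_obs(): the state, without advancing time (a new reading comes with each control period).
- camera(name): name is "side" or "top"; returns a dict with "pixels" (480x640x3 uint8, blue, green, red), "range_z" (480x640 float32, m along the optical axis (not along the pixel's ray), 0 where there is no reading), "camera_matrix" (3x3 intrinsics, pixels), "extrinsics" (4x4, takes a point from world to camera coordinates). Camera axes: x right, y up, looking along -z (the intrinsics and any distortion apply to the point x, -y, -z); pixel columns grow to the right and rows downward; lengths in m; the calibration is good to about 2 mm. A picture is of the moment at which its call begins.
- hand_in(): hands the job in; it is judged then, once.
The state is a dict: "time": time; "q": joint angles; "joint_velocities": joint speeds; "joint_torque": joint torques, N m; "position": TCP position; "tool_rot": TCP orientation; "ft_force": force on the tool from outside, world axes, zero at the start; "moment": the same for the moment, N m; "grip_width": finger opening in m; "grip_force": force on a finger pad.
Only numpy, scipy, OpenCV 4.12 (cv2) and the standard library are available. Lean on these libraries where they do the work, as an engineer would, in place of code of your own. Each camera call takes 0.05 s, during which the arm holds its last target. There are 200 camera calls.

## Working session

There is one attempt and no reset: what is moved stays moved. The work goes in short steps, Python scripts to look and compute and a tool call to move; the robot and the scene stay as the last step left them, time stands still between calls to the robot, and variables do not carry over. Pictures are saved under pics/ and viewed, at most 10 in all, crops included, and the job is handed in when it is done.

Besides the shell and the picture viewer there is one more tool, called after "Emit:" by a JSON object that holds its "api" and its "payload". move_arm: Moves the arm, as the interface text tells. Its arguments: {"type":"object","properties":{"commands":{"type":"array","items":{"type":"array","items":{"type":"array","items":{"type":"number"}}}},"claw":{"type":"number"},"squeeze":{"type":"number"}},"required":["commands"]}

```bash
mkdir -p pics; cat > h.py <<'E'
from rig import *
import numpy as np, cv2
def cloud(c):
    K=c["camera_matrix"];E=c["extrinsics"];d=c["range_z"]
    v,u=np.mgrid[0:480,0:640]
    P=np.stack([(u-K[0,2])/K[0,0]*d,-(v-K[1,2])/K[1,1]*d,-d],-1)
    return (P-E[:3,3])@E[:3,:3]
E
python3 - <<'E'
from h import *
for n in("side","top"):
    c=camera(n);cv2.imwrite(f"pics/{n}0.png",c["pixels"]);np.savez(f"{n}0.npz",**c);print(c["camera_matrix"],c["extrinsics"],[k for k in c])
print(get_obs())
E
```

```text
[[561.40951789   0.         323.76948855]
 [  0.         561.40951789 255.13485152]
 [  0.           0.           1.        ]] [[ 0.95196938 -0.30589304 -0.01355524 -0.5854981 ]
 [ 0.2202346   0.65329255  0.72436563 -0.19894909]
 [-0.21272287 -0.69255923  0.68928274 -1.55843836]
 [ 0.          0.          0.          1.        ]] ['pixels', 'range_z', 'camera_matrix', 'extrinsics']
[[441.65615425   0.         327.67584168]
 [  0.         441.65615425 240.90504561]
 [  0.           0.           1.        ]] [[ 0.02227793 -0.99938675  0.02701531 -0.03650166]
 [ 0.99359142  0.02512773  0.11020292 -0.60623828]
 [-0.11081417  0.02438709  0.99354189 -1.14658111]
 [ 0.          0.          0.          1.        ]] ['pixels', 'range_z', 'camera_matrix', 'extrinsics']
{'time': 0.1, 'q': array([ 1.02749233e+00,  5.28370440e-01,  1.43375643e+00, -3.98488121e-06,
        1.18139977e+00, -1.78535984e-01]), 'joint_velocities': array([-5.74799579e-04, -2.35582773e-03, -2.07141669e-03, -2.04856604e-04,
        8.58959934e-04,  4.08406165e-05]), 'joint_torque': array([ 9.57651264e-05, -4.40984881e+01, -1.77149159e+01,  6.34481013e-02,
        5.32611029e-02, -6.21454410e-05]), 'position': array([0.22279272, 0.58361805, 0.40387649]), 'tool_rot': array([ 1.81373722e-01,  9.83413767e-01, -9.05341441e-04, -3.39754903e-04]), 'ft_force': array([-0.7045328 , -0.26946634,  0.74216119]), 'moment': array([ 0.03431246,  0.04623271, -0.00800414]), 'grip_force': 0.0, 'grip_width': 0.08722867668124926}
```

View pics/top0.png

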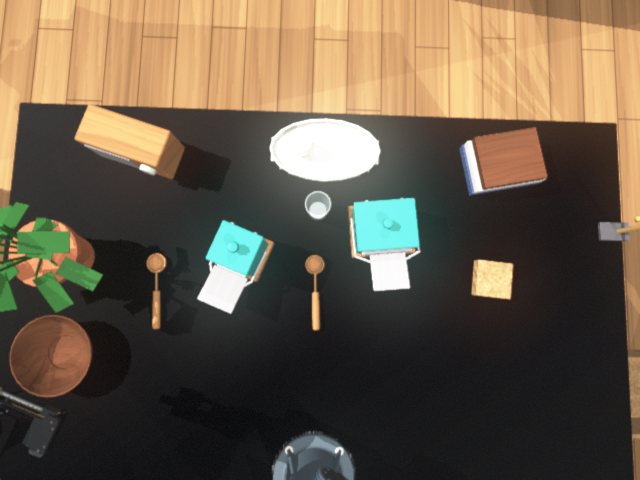

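View pics/side0.png

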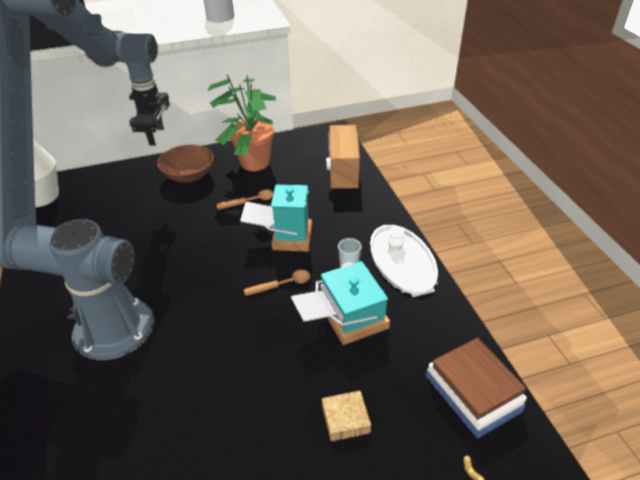

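The top view shows the sweets box at about (386,225), with its lever plate at (390,272). The caddy is at (237,250) with its plate at (222,288), and the spoon between them is at (315,290). The side view agrees: sweets box at (355,300), plate at (315,305).

```bash
python3 - <<'E'
from h import *
for n,roi in(("top",(365,250,418,298)),("side",(285,285,342,325))):
    c=dict(np.load(f"{n}0.npz"));P=cloud(c);im=c["pixels"];hsv=cv2.cvtColor(im,cv2.COLOR_BGR2HSV)
    m=np.zeros((480,640),np.uint8);x0,y0,x1,y1=roi
    m[y0:y1,x0:x1]=((hsv[...,2]>130)&(hsv[...,1]<60))[y0:y1,x0:x1]
    m=cv2.morphologyEx(m,cv2.MORPH_OPEN,np.ones((9,9)));
    r=cv2.minAreaRect(cv2.findNonZero(m));print(n,m.sum(),r,cv2.boxPoints(r).tolist())
    e=cv2.erode(m,np.ones((5,5)))>0; Q=P[e&(c["range_z"]>0)]
    A=np.c_[Q[:,:2],np.ones(len(Q))];s=np.linalg.lstsq(A,Q[:,2],rcond=None)[0]
    print("plane",s,"slope",np.arctan(np.hypot(*s[:2])),"yaw",np.degrees(np.arctan2(-s[1],-s[0])),"res",(A@s-Q[:,2]).std(),Q.mean(0),Q.min(0),Q.max(0))
    # corners: rays onto fitted plane
    K=c["camera_matrix"];E=c["extrinsics"];R=E[:3,:3];C=-R.T@E[:3,3]
    W=[]
    for u,v in cv2.boxPoints(r):
        d=R.T@np.array([(u-K[0,2])/K[0,0],-(v-K[1,2])/K[1,1],-1]);t=(s@[C[0],C[1],1]-C[2])/(d[2]-s[:2]@d[:2]);W.append(C+t*d)
    print(np.round(W,4))
    # turquoise lid
    t=(hsv[...,0]>80)&(hsv[...,0]<100)&(hsv[...,1]>100)
    t[:, :330 if n=="top" else 0]=0
    if n=="side": t[:262]=0
    B=P[t&(c["range_z"]>0)]
    L=B[abs(B[:,2]-0.126)<0.004] ; 
    print("lid",np.histogram(B[:,2],np.arange(0,.2,.01))[0],len(L))
    if len(L): rr=cv2.minAreaRect(L[:,:2].astype(np.float32)*1000);print(rr,np.median(L[:,2]))
E
```

```text
top 1477 ((389.21759033203125, 269.3293762207031), (40.57244873046875, 37.811378479003906), 85.60128784179688) [[368.81170654296875, 250.55291748046875], [406.51171875, 247.65289306640625], [409.62347412109375, 288.1058349609375], [371.9234619140625, 291.005859375]]
plane [-0.19582828 -0.02240811  0.19413958] slope 0.19461147665770928 yaw 6.527811428197183 res 0.0021200038856627633 [ 0.53129912 -0.17713996  0.09406556] [ 0.48417249 -0.22171885  0.08059809] [ 0.57749704 -0.1344077   0.10860856]
[[ 0.5792 -0.1267  0.0836]
 [ 0.5891 -0.2237  0.0838]
 [ 0.4858 -0.2276  0.1041]
 [ 0.4765 -0.1333  0.1038]]
lid [  20    0    0    1    0    6   21   16    2    1   10 2879   60   46
   42    0    0    0    0] 4
((645.289306640625, -142.75668334960938), (132.03369140625, 14.560977935791016), 32.63157653808594) 0.12267114333448693
side 1012 ((315.55133056640625, 304.84228515625), (27.54187774658203, 42.07924270629883), 81.46923065185547) [[292.7016906738281, 294.3447265625], [334.3153991699219, 288.1026611328125], [338.4009704589844, 315.33984375], [296.7872619628906, 321.5819091796875]]
plane [-0.187586   -0.02935341  0.18830786] slope 0.1876352349380348 yaw 8.893508382902152 res 0.0024813795736712504 [ 0.53539032 -0.18044668  0.09317285] [ 0.4883883  -0.22162647  0.07852579] [ 0.58268311 -0.13640911  0.10714236]
[[ 0.4868 -0.1319  0.1009]
 [ 0.6063 -0.1256  0.0783]
 [ 0.5833 -0.2276  0.0856]
 [ 0.4705 -0.2307  0.1068]]
lid [  36    1    0   49   83   52   41   85   99  112  109 1873   49   49
   23    0    0    0    0] 10
((655.3740234375, -171.00225830078125), (88.3936767578125, 96.82462310791016), 63.64922332763672) 0.12337152763364925
```

```bash
python3 - <<'E'
from h import *
for n in("top","side"):
    c=dict(np.load(f"{n}0.npz"));P=cloud(c);im=c["pixels"];hsv=cv2.cvtColor(im,cv2.COLOR_BGR2HSV)
    t=(hsv[...,0]>80)&(hsv[...,0]<100)&(hsv[...,1]>100)&(P[...,2]>.109)&(P[...,2]<.125)&(P[...,1]<-.05)
    L=P[t]; print(n,len(L),np.median(L[:,2])); r=cv2.minAreaRect(L[:,:2].astype(np.float32)*1000); print(r, np.round(cv2.boxPoints(r)))
    # bystander heights near the lever; spoon between
    b=(P[...,2]>.008)&(P[...,0]>.3)&(P[...,0]<.62)&(P[...,1]>-.13)&(P[...,1]<.12)&(c["range_z"]>0)
    print("spoon",P[b].min(0),P[b].max(0))
E
```

```text
top 2943 0.11570920970456113
((645.2442016601562, -165.48472595214844), (126.04420471191406, 156.35348510742188), 5.905119895935059) [[ 575.  -94.]
 [ 591. -250.]
 [ 716. -237.]
 [ 700.  -81.]]
spoon [ 0.37260495 -0.12997514  0.00803211] [0.61998116 0.07615585 0.12017482]
side 1952 0.11533839630647444
((644.8478393554688, -169.41336059570312), (128.7767791748047, 163.505859375), 6.720144748687744) [[ 571.  -96.]
 [ 590. -258.]
 [ 718. -243.]
 [ 699.  -81.]]
spoon [ 0.33887646 -0.12990499  0.00803878] [0.61998664 0.11867094 0.12122011]
```

Emit:
{"api": "move_arm", "payload": {"commands": [[[-9.75,-5.9,0,0,0,2.67],[-9.75,-5.9,0,0,0,2.67],[-9.75,-5.9,0,0,0,2.67],[-9.75,-5.9,0,0,0,2.67],[-9.75,-5.9,0,0,0,2.67],[-9.75,-5.9,0,0,0,2.67],[-9.75,-5.9,0,0,0,2.67],[-13.25,-15.4,0,0,0,2.67],[-13.25,-15.4,0,0,0,2.67],[-13.25,-15.4,0,0,0,2.67],[-13.25,-15.4,0,0,0,2.67],[-13.25,-15.4,0,0,0,2.67]]], "claw": 1, "squeeze": 20}}

```text
time: 1.6
position: [0.4963, -0.0757, 0.4046]
tool_rot: [0.966, 0.257, -0.0, -0.0]
ft_force: [1.2, 0.7, -0.0]
grip_width: 0.0004
grip_force: 0.0
```

```bash
cat >> h.py <<'E'
from scipy.spatial.transform import Rotation as Ro
T=np.array([.498,-.181]);YAW=np.radians(6)
def plan(ztip):
    o=get_obs();R=Ro.from_quat(o["tool_rot"])
    G=Ro.from_matrix(np.c_[[-np.cos(YAW),-np.sin(YAW),0],[-np.sin(YAW),np.cos(YAW),0],[0,0,-1]])*Ro.from_euler("z",np.pi)
    d=np.r_[T,ztip+.182]-o["position"]
    print(round(o["time"],2),"tip",o["position"]-[0,0,.182],"q",o["q"].round(2),"F",o["ft_force"].round(1),"w",o["grip_width"])
    print("shift",(R.inv().apply(d)/.04).round(3),"turn",(R.inv()*G).as_rotvec().round(3))
E
python3 -c "
from h import *
plan(.15)"
```

```text
1.6 tip [ 0.49629131 -0.07569094  0.22258261] q [-0.37  0.36  1.74  0.    1.04  0.68] F [ 1.2  0.7 -0. ] w 0.00039270165777467546
shift [-1.272  2.306  1.814] turn [-0.     0.     0.416]
```

Emit:
{"api": "move_arm", "payload": {"commands": [[[-1.27,2.3,0.9,0,0,0.416],[-1.27,2.3,0.9,0,0,0.416],[-1.27,2.3,1.8,0,0,0.416],[-1.27,2.3,1.8,0,0,0.416],[-1.27,2.3,1.8,0,0,0.416],[-1.27,2.3,1.8,0,0,0.416]]]}}

```text
time: 2.35
position: [0.4994, -0.1783, 0.3341]
tool_rot: [0.998, 0.056, 0.001, 0.001]
ft_force: [-0.2, 0.1, 0.6]
grip_width: 0.0003
grip_force: 0.0
```

```bash
python3 -c "
from h import *
plan(.105)
a=camera('top')['pixels'];b=camera('side')['pixels']
cv2.imwrite('pics/1.png',np.hstack([cv2.resize(a[170:320,300:450],(400,400)),cv2.resize(b[200:350,250:400],(400,400))]))"
```

```text
2.35 tip [ 0.49944948 -0.17828187  0.15210299] q [-0.55  0.5   1.74  0.    0.9   0.9 ] F [-0.2  0.1  0.6] w 0.0003004424108393562
shift [-0.046  0.062  1.178] turn [ 0.002 -0.002  0.008]
```

View pics/1.png

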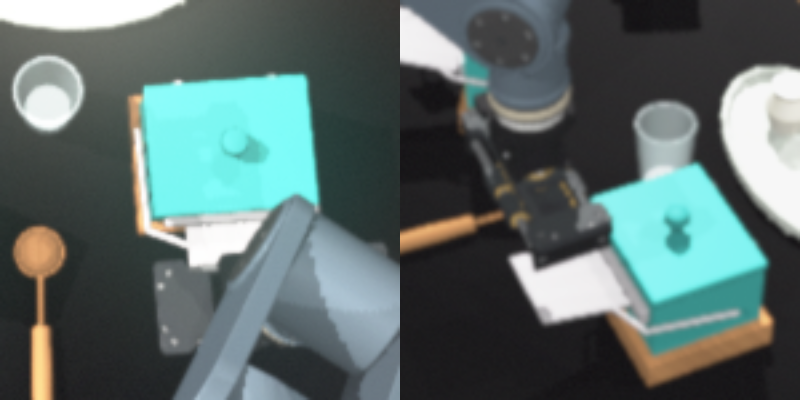

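The right crop shows the fingers above the middle of the plate at about (550,260), and the lid shut. I'll descend to just above the plate.

Emit:
{"api": "move_arm", "payload": {"commands": [[[-0.04,0.04,0.4,0,0,0],[-0.04,0.04,0.8,0,0,0],[-0.04,0.04,1.12,0,0,0],[-0.04,0.04,1.12,0,0,0],[-0.04,0.04,1.12,0,0,0]]]}}

```text
time: 3.08
position: [0.4978, -0.1806, 0.2884]
tool_rot: [0.998, 0.055, 0.0, 0.0]
ft_force: [0.6, 1.2, 0.3]
grip_width: 0.0004
grip_force: 0.0
```

```bash
python3 -c "
from h import *
plan(.064)"
```

```text
3.08 tip [ 0.49781531 -0.18059057  0.10637738] q [-0.56  0.57  1.78 -0.    0.79  0.9 ] F [0.6 1.2 0.3] w 0.000383972344070393
shift [0.003 0.01  1.059] turn [ 0.001 -0.001  0.006]
```

Emit:
{"api": "move_arm", "payload": {"commands": [[[0,0,0.08,0,0,0],[0,0,0.16,0,0,0],[0,0,0.24,0,0,0],[0,0,0.32,0,0,0],[0,0,0.4,0,0,0],[0,0,0.48,0,0,0],[0,0,0.56,0,0,0],[0,0,0.64,0,0,0],[0,0,0.72,0,0,0],[0,0,0.8,0,0,0],[0,0,0.88,0,0,0],[0,0,0.95,0,0,0]]]}}

```text
time: 4.58
position: [0.4981, -0.1805, 0.2498]
tool_rot: [0.998, 0.055, 0.001, 0.0]
ft_force: [-0.7, 1.2, 12.0]
grip_width: 0.0007
grip_force: 6.2
```

Emit:
{"api": "move_arm", "payload": {"commands": [[[0,0,0.04,0,0,0],[0,0,0.08,0,0,0],[0,0,0.08,0,0,0]]]}}

```text
time: 4.95
position: [0.498, -0.1804, 0.2495]
tool_rot: [0.998, 0.055, 0.001, 0.001]
ft_force: [-4.4, 3.0, 23.8]
grip_width: 0.0002
grip_force: 11.8
```

```bash
python3 -c "
from h import *
plan(.064)
a=camera('top')['pixels'];b=camera('side')['pixels']
cv2.imwrite('pics/2.png',np.hstack([cv2.resize(a[170:320,300:450],(400,400)),cv2.resize(b[200:350,250:400],(400,400))]))"
```

```text
4.95 tip [ 0.49802724 -0.1803713   0.06749529] q [-0.56  0.64  1.8   0.    0.7   0.9 ] F [-4.4  3.  23.8] w 0.0001914398845202259
shift [-0.003  0.015  0.087] turn [ 0.001 -0.003  0.006]
```

View pics/2.png

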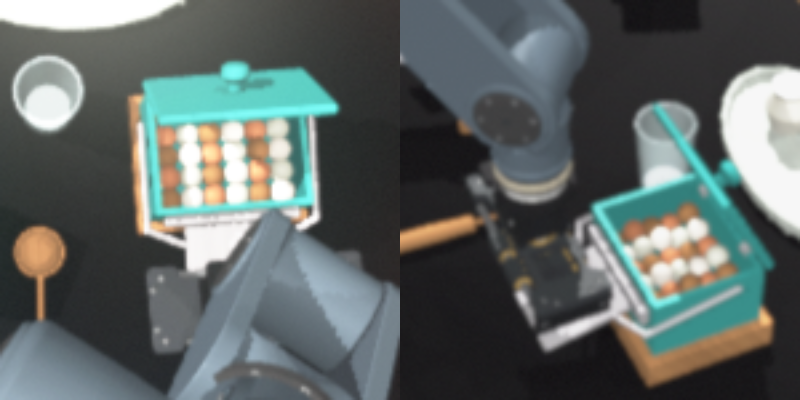

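Both crops show the lid standing open with the sweets visible. The force rose from 12 to 24 N with no further travel, so the lever is on its stop. I'll hold, then ease up.

Emit:
{"api": "move_arm", "payload": {"commands": [[[0,0,0,0,0,0],[0,0,0,0,0,0],[0,0,0,0,0,0],[0,0,0,0,0,0],[0,0,0,0,0,0],[0,0,0,0,0,0],[0,0,0,0,0,0],[0,0,0,0,0,0],[0,0,0,0,0,0],[0,0,0,0,0,0],[0,0,0,0,0,0],[0,0,0,0,0,0]]]}}

```text
time: 6.55
position: [0.498, -0.1804, 0.2495]
tool_rot: [0.998, 0.055, 0.001, 0.001]
ft_force: [-3.8, 2.9, 23.2]
grip_width: 0.0004
grip_force: 11.7
```

Emit:
{"api": "move_arm", "payload": {"commands": [[[0,0,0,0,0,0],[0,0,0,0,0,0],[0,0,0,0,0,0],[0,0,0,0,0,0],[0,0,0,0,0,0],[0,0,0,0,0,0],[0,0,0,0,0,0],[0,0,0,0,0,0],[0,0,0,0,0,0],[0,0,0,0,0,0],[0,0,0,0,0,0],[0,0,0,0,0,0]]]}}

```text
time: 8.05
position: [0.498, -0.1804, 0.2495]
tool_rot: [0.998, 0.055, 0.001, 0.001]
ft_force: [-4.0, 2.6, 23.1]
grip_width: 0.0006
grip_force: 11.7
```

Emit:
{"api": "move_arm", "payload": {"commands": [[[0,0,-0.05,0,0,0],[0,0,-0.1,0,0,0],[0,0,-0.15,0,0,0],[0,0,-0.2,0,0,0],[0,0,-0.25,0,0,0],[0,0,-0.3,0,0,0],[0,0,-0.35,0,0,0],[0,0,-0.4,0,0,0],[0,0,-0.45,0,0,0],[0,0,-0.5,0,0,0],[0,0,-0.55,0,0,0],[0,0,-0.6,0,0,0]]]}}

```text
time: 9.55
position: [0.4976, -0.1806, 0.2709]
tool_rot: [0.998, 0.055, 0.0, 0.0]
ft_force: [-0.5, -0.2, 2.4]
grip_width: 0.0005
grip_force: 1.6
```

Emit:
{"api": "move_arm", "payload": {"commands": [[[0,0,-0.04,0,0,0],[0,0,-0.08,0,0,0],[0,0,-0.12,0,0,0],[0,0,-0.16,0,0,0],[0,0,-0.2,0,0,0],[0,0,-0.24,0,0,0],[0,0,-0.28,0,0,0],[0,0,-0.32,0,0,0],[0,0,-0.36,0,0,0],[0,0,-0.4,0,0,0],[0,0,-0.44,0,0,0],[0,0,-0.48,0,0,0]]]}}

```text
time: 11.05
position: [0.4968, -0.1803, 0.2895]
tool_rot: [0.998, 0.055, -0.001, -0.001]
ft_force: [-0.5, -0.5, 0.0]
grip_width: 0.0003
grip_force: 0.0
```

Emit:
{"api": "move_arm", "payload": {"commands": [[[0,0,-0.3,0,0,0],[0,0,-0.8,0,0,0],[0,0,-1.5,0,0,0],[0,0,-2.2,0,0,0],[0,0,-2.5,0,0,0],[0,0,-2.5,0,0,0],[0,0,-2.5,0,0,0]]]}}

```text
time: 11.92
position: [0.4972, -0.1804, 0.3891]
tool_rot: [0.998, 0.055, -0.001, -0.001]
ft_force: [-0.2, -0.8, -1.1]
grip_width: 0.0004
grip_force: 0.0
```

```bash
python3 -c "
from h import *
plan(.1)
a=camera('top');b=camera('side')['pixels'];P=cloud(a)
a0=np.load('top0.npz')['pixels'];hsv=cv2.cvtColor(a['pixels'],cv2.COLOR_BGR2HSV)
t=(hsv[...,0]>80)&(hsv[...,0]<100)&(hsv[...,1]>100)&(P[...,1]<-.05)&(P[...,2]>.1)&(P[...,2]<.13)
L=P[t];s=np.linalg.lstsq(np.c_[L[:,:2],np.ones(len(L))],L[:,2],rcond=None)[0];print(len(L),s,np.median(L[:,2]))
P0=cloud(dict(np.load('top0.npz')));L=P0[t];L=L[(L[:,2]<.13)];print(np.linalg.lstsq(np.c_[L[:,:2],np.ones(len(L))],L[:,2],rcond=None)[0],np.median(L[:,2]))
cv2.imwrite('pics/3.png',np.hstack([cv2.resize(a['pixels'][170:320,300:450],(400,400)),cv2.resize(b[200:350,250:400],(400,400))]))"
```

```text
11.93 tip [ 0.49718181 -0.18035572  0.20706752] q [-0.56  0.42  1.69 -0.    1.03  0.9 ] F [-0.2 -0.8 -1.1] w 0.00041060573664774387
shift [0.023 0.022 2.677] turn [-0.001  0.002  0.006]
2906 [-4.14230530e-05  7.97115782e-05  1.15862991e-01] 0.11584361101079663
[ 0.00218441 -0.00033518  0.1142949 ] 0.11570920970456113
```

View pics/3.png

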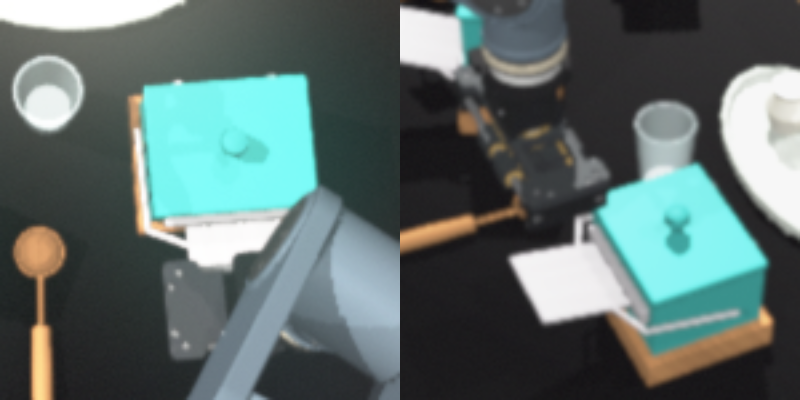

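The lid is shut and level, matching the first measurement. The lever is back at rest, and the gripper is clear and touching nothing.

```bash
python3 -c "
from rig import *
print(hand_in())"
```

```text
the job is handed in; nothing more can be done
None
```

I pressed the sweets box lid fully open, held it for about 3 s, then eased it shut with no sign of a slam; the arm ended clear and the job is handed in at about 12 s (no verdict was returned).

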